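Pin the spacer tote to its tilt stand and hold it tipped

ROBOT

A 7-joint arm with a two-finger parallel gripper is mounted at the origin on the work surface. World frame = base frame: x ahead of the robot, y to its left, z up, the work surface at z = 0. Lengths are in mm, angles in degrees, forces in N, time in s.
With the tool pointing down it reaches from about 425 to 950 mm from the base axis. Payload 16.7 kg.
Tool frame: the origin (TCP) lies at the very end of the fingers, on their centre line; the grasp point (between the pads) lies 19 mm behind it (bot.tcp_to_grasp is the distance from the TCP to the grasp point, in mm); z points along the fingers, y is the line along which they close (so a half turn about z gives the same grasp; the last joint's range is limited). The gripper opens to 94 mm and grips with 3 to 60 N. Pads are 16 mm wide; open, the fingers measure 119 mm over their backs; the gripper's body (75 mm by 177 mm) begins 78 mm behind the grasp point.
Start: joints at [65.289, 24.414, 4.234, 92.017, -1.954, 63.644, -3.845], TCP at [187.677, -648.345, 205.467] pointing down, gripper open.
Joint ranges: [-163.25, 163.25], [-28.42, 122.38], [-70.27, 78.77], [12.13, 141.07], [-58.53, 238.53], [9.26, 117.41], [-156.51, 156.51]. Speed limits (degrees/s): [108.29, 108.29, 136.94, 136.94, 172.46, 172.46, 172.46].

INTERFACE

Orientations are given as [roll, pitch, yaw] about the fixed x, y, z axes, in that order (R = Rz(yaw) Ry(pitch) Rx(roll)).
In Python, from cell import bot gives the robot as it stands.
- The arm moves only by the shell command python3 -m handwheel 'ROWS' [FORCE]. ROWS is JSON, a list of rows, each an object of numbers: "tx", "ty", "tz": the shift along the tool's x, y, z normalised to -1 to 1, where 1 is 20 mm; "rx", "ry", "rz": the turn, a rotation vector about the tool's x, y, z normalised to -1 to 1, where 1 is 0.08 rad; "claw": the opening, from 0 (shut) to 1 (fully open). In form: [{"tx": .., "ty": .., "tz": .., "rx": .., "ry": .., "rz": .., "claw": ..}, ...]. A call has 1 to 5 rows; each row shifts and turns the commanded pose from where the row before left it, along the tool's axes as they then stand; what a row does not reach is not made up. A row lasts 1/10 s, in which the tool goes at most 50 mm and 8.59 degrees, less where a joint would pass 70% of its speed; a pose out of reach is approached as far as the arm can. A call with a number of a shift or a turn outside -1 to 1 is refused whole. A call with a gripper value outside its range is refused whole. The fingers move at their own pace and stop on an object; FORCE is the grip in N (left out, the last holds). Time passes only in rows, so rows that do not move let the fingers close. It gives the time, the measured TCP pose, the force, the opening and the grip force at its end, in the units of the state.
- bot.state(): the state, without advancing time (a new reading comes with each control period).
- bot.capture(name): name is "scene" or "top" or "wrist"; returns (picture, depth): 420x560x3 uint8, red, green, blue; 420x560 float32, mm along the optical axis (not along the pixel's ray), 0 where there is no reading.
- bot.camera_info(name): a dict with "fovy" (degrees; the focal length in pixels is half the picture's height over the tangent of half this angle, whatever the lens; pixels are square), "cx", "cy" (the principal point, pixels), "pose" (4x4, takes a point from camera to world coordinates). Camera axes: x right, y down, z forward; pixel columns grow to the right and rows downward; lengths in mm; the calibration is good to about 2 mm. A picture is of the moment at which its call begins: read the wrist's pose just before it. camera_info takes no time and is no camera call; for the wrist camera it gives the pose at the moment of the call.
- bot.finish_job(): hands the job in; it is judged then, once.
Trained networks look in the newest picture that a camera, given by its name, has taken for a name from the list of things; names that differ only in an ending like _2 or _b are one class to them, and where a whole thing is asked for, a point or a joint stands for the part that bears it (a point fixed in the world has none). Each returns a list of dicts, best first, with "confidence" (0 to 1); they miss things now and then, are a little off and sometimes report something else, mostly with a low value. They report only what shows in the picture. A call takes as long as a camera call. They do not tell look-alikes from the thing itself.
- bot.outline_of(camera, name): "mask" (420x560 bool, what is visible of it) and "bbox" ([centre column, centre row, width, height] in pixels, round what is visible of it).
The state is a dict: "t": time; "joint_pos": joint angles; "qvel": joint speeds; "joint_torque": joint torques, N m; "tool_pos": TCP position; "tool_rot": TCP orientation; "contact_force": force on the tool from outside, world axes, zero at the start; "torque": the same for the moment, N m; "finger_gap": finger opening in mm; "grasp_force": force on a finger pad.
Only numpy, scipy, OpenCV 4.12 (cv2) and the standard library are available. Lean on these libraries where they do the work, as an engineer would, in place of code of your own. Each camera call takes 0.05 s, during which the arm holds its last target. There are 200 camera calls.

TASK

Push the red-handled lock pin fully home, down through the hole in the tote's yellow ear and on into the hole of the blue tilt cradle beneath it. Only then raise the cradle by its orange handle bar to about 30 degrees, so that all three brass spacer slugs slide together into the tote's low corner, and finish while still holding it up there by the handle bar. Leave the other things on the shelf where they are.

Things in the scene. Friction and masses are not known exactly. Their poses are not given: they have to be found in the camera images.
- stand: fixed dark steel base of the tilt stand, a plate 250 x 260 x 10 mm lying on the shelf; it carries the hinged blue cradle. Origin under the tote's centre at the shelf surface; its x axis is parallel to the hinge and points towards the pin hole (120 mm from the tote's centre); its y axis points from the hinge (at y = -110 mm) towards the handle bar (at y = +160 mm)
- hinge (a point): a point on the cradle's horizontal hinge line, midway along it, 37 mm above the shelf; x axis along the hinge line, y towards the handle bar, z up. The bar lies 271 mm from the hinge line (270 mm out, 25 mm up when lowered)
- cradle (a joint): tilt of the blue cradle about its hinge (rad): 0 = lying level on its rest, grows as the handle bar is raised; stop at 0.8. No spring or catch: it falls back under its own weight if let go (about 5 N at the handle bar)
- handle_bar (a point): centre of the orange round bar, 12 mm diameter, 100 mm long, at the cradle's free end, parallel to the hinge; about 80 mm of it is free between its two steel arms. This point is 62 mm above the shelf when lowered; x axis along the bar; it turns with the cradle. Only the bare shelf lies below it (the base plate ends 30 mm short of it); the nearest corner of the tote is 75 mm away
- tote_hole (a point): centre of the upper mouth of the 12 mm hole in the tote's yellow ear (6 mm thick), 66 mm above the shelf when lowered; z axis along the hole. Right below, 1.5 mm under the ear, the cradle's block has a 12 mm through hole on the same axis, 28.5 mm deep. The tote's 80 mm high rim (above the shelf) has its corner 35 mm from the hole's axis
- lock_bottom (a point): point on the axis of the cradle's 12 mm hole, 30 mm below the ear's upper face: where the pin's tip lies when the pin is fully home; moves with the cradle
- tote_floor (a point): centre of the inner floor of the loose white tote, square, 120 x 120 x 40 mm outside with 4 mm walls and floor, sitting inside low fences on the cradle with its corners pointing along the stand's x and y axes
- tote_corner (a point): the tote's inner corner nearest the hinge, at floor level: the low corner when the cradle is raised
- slug0_center (a point): centre of a loose brass spacer slug, a disc 18 mm in diameter and 6 mm high lying flat on the tote's slick floor; it starts to slide at about 10 degrees of tilt and slides along the walls from about 18 degrees
- slug1_center (a point): centre of a loose brass spacer slug, a disc 18 mm in diameter and 6 mm high lying flat on the tote's slick floor; it starts to slide at about 10 degrees of tilt and slides along the walls from about 18 degrees
- slug2_center (a point): centre of a loose brass spacer slug, a disc 18 mm in diameter and 6 mm high lying flat on the tote's slick floor; it starts to slide at about 10 degrees of tilt and slides along the walls from about 18 degrees
- pin_grip (a point): loose lock pin: the point on its axis half-way up its red grip. The grip is an upright cylinder 14 mm in diameter and 46 mm high; this point is 57 mm above the pin's tip and 23 mm above the top of the steel collar (22 mm in diameter, 4 mm thick) that stops the pin on the ear; z axis up along the pin. The pin starts standing upright in a wooden rest block 50 x 50 x 36 mm, 30 mm deep in a 10 mm hole, so this point starts 63 mm above the shelf
- pin_tip (a point): lower end of the lock pin; its steel shank below the collar is 8 mm in diameter and 30 mm long with a tapered tip
- pin_shoulder (a point): underside of the pin's collar on its axis, 30 mm above its tip; it lies on the ear's hole mouth when the pin is home
- comb: bystander: blue acrylic harmonica comb 26 x 102 x 10 mm, lying flat; origin under its centre
- reed_plate: bystander: brass reed plate 30 x 104 x 4 mm, lying flat; origin under its centre
- scraper: bystander: scraper with a boxwood handle and steel blade, 184 mm long along its x axis, 16 mm high; origin under its middle
- cover_plate: bystander: round nickel cover plate 76 mm in diameter, 12 mm high; origin under its centre
- screw_jar: bystander: small closed jar 44 mm in diameter, 60 mm high; origin under its centre
Things that resemble listed ones, but are neither listed nor needed, are in the scene too. Leave any purple or white look-alike of the part that bears pin_grip alone. What is shaped like the part that bears tote_hole but green is not meant.

How it is judged (in metres and radians):
On the way, in this order (a step that is already met when the one before it is completed fails the run):
1. the lock pin is fully home through ear and cradle, the cradle still lowered (distance between pin_tip and lock_bottom below 0.006 m and distance between pin_shoulder and tote_hole below 0.006 m and value of joint cradle below 0.1 rad), for 0.2 s.
2. the pinned tote is tilted up (distance between pin_tip and lock_bottom below 0.006 m and distance between pin_shoulder and tote_hole below 0.006 m and value of joint cradle above 0.4 rad), for 0.2 s.
At the end, for the whole second after the job is handed in: Fingers hold the cradle (over 1 N) at the handle bar (grasp point within 60 mm of its centre); cradle still, tilted 0.40 to 0.68 rad; pin home in both holes (tip and collar within 6 mm of their seats); all three slug centres stay within 50 mm of the tote's low corner (all of step 2 and value of joint cradle below 0.68 rad and velocity of joint cradle below 0.1 rad/s and contact force between the fingers and stand above 1 N and distance between each of slug0_center, slug1_center, slug2_center and tote_corner below 0.05 m and distance between the grasp point and handle_bar below 0.06 m); the arm keeps its last pose, push and grip.
It fails at once if the cradle is raised (over 0.15 rad) without the pin home (value of joint cradle above 0.15 rad and not (distance between pin_tip and lock_bottom below 0.006 m and distance between pin_shoulder and tote_hole below 0.006 m)).
It fails at once if a bystander is moved more than 20 mm (distance of any of comb, reed_plate, scraper, cover_plate, screw_jar from where it was at the start of the episode above 0.02 m).
It also fails if it takes over 58 s, if anything falls off the work surface, if the arm or the gripper's body presses on something with over 40 N, if the wrist force passes 120 N, or if a joint passes its speed limit or range.

## Working session

There is one attempt and no reset: what is moved stays moved. The work goes in short steps, Python scripts to look and compute and a shell command to move; the robot and the scene stay as the last step left them, time stands still between calls to the robot, and variables do not carry over. Pictures are saved under pics/ and viewed, at most 10 in all, crops included, and the job is handed in when it is done.

```bash
mkdir -p pics; ls
cat > h.py <<'E'
import numpy as np, cv2
from cell import bot
def cap(n):
    i=bot.camera_info(n); p,d=bot.capture(n); return p,d,i
def save(n,p): cv2.imwrite('pics/'+n+'.png',cv2.cvtColor(p,cv2.COLOR_RGB2BGR))
def ray(i,u,v):
    f=210/np.tan(np.radians(i['fovy'])/2); T=np.array(i['pose'])
    r=np.stack([(np.asarray(u)-i['cx'])/f,(np.asarray(v)-i['cy'])/f,np.ones(np.shape(u))],-1)
    return T,r
def w(i,u,v,d):
    T,r=ray(i,u,v); return (r*np.asarray(d)[...,None])@T[:3,:3].T+T[:3,3]
def plane(i,u,v,z):
    T,r=ray(i,u,v); q=r@T[:3,:3].T; return T[:3,3]+q*((z-T[2,3])/q[...,2])[...,None]
def px(i,P):
    f=210/np.tan(np.radians(i['fovy'])/2); T=np.array(i['pose']); c=(np.asarray(P)-T[:3,3])@T[:3,:3]
    return np.stack([i['cx']+f*c[...,0]/c[...,2],i['cy']+f*c[...,1]/c[...,2]],-1)
E
python3 - <<'E'
from h import *
for n in ('top','scene'):
    p,d,i=cap(n); save(n,p); print(n,i['fovy'],i['cx'],i['cy'],np.round(i['pose'],3).tolist())
    for o in ('pin_grip','tote_hole','handle_bar','stand','screw_jar','scraper','comb'):
        for r in bot.outline_of(n,o)[:3]: 
            m=r['mask']&(d>0); v,u=np.nonzero(m)
            P=w(i,u,v,d[m]); print(o,round(r['confidence'],2),np.round(r['bbox']),np.round(np.median(P,0)),np.round(P.max(0)),p[m].mean(0).round())
s=bot.state();print(s)
E
```

```text
pics
top 42.83519502322505 284.80509349894226 207.15874722640174 [[-0.002, -0.998, 0.056, 420.031], [-1.0, 0.001, -0.009, -59.729], [0.009, -0.057, -0.998, 1465.371], [0.0, 0.0, 0.0, 1.0]]
pin_grip 0.48 [400. 184.  11.   3.] [ 559. -368.   54.] [ 575. -361.   86.] [169. 165. 155.]
pin_grip 0.47 [377. 187.   7.   7.] [ 551. -315.   66.] [ 561. -313.   85.] [ 90.  51. 108.]
pin_grip 0.38 [389. 217.  14.   9.] [ 476. -343.   50.] [ 488. -336.   95.] [142.  89.  83.]
tote_hole 0.97 [368. 297.  56.  80.] [ 272. -293.    6.] [ 360. -219.   50.] [ 84. 141.  82.]
tote_hole 0.95 [280. 198.  67.  84.] [501. -58.  46.] [632.  20.  89.] [210. 203. 178.]
tote_hole 0.32 [126. 238.  37.  15.] [417. 357.   8.] [438. 412.  19.] [ 59.  93. 150.]
handle_bar 0.58 [270. 212. 114.  69.] [479. -16.  44.] [579. 115.  87.] [ 96. 102. 117.]
stand 0.86 [273. 206. 110.  98.] [508. -39.  12.] [639. 115.  85.] [79. 83. 88.]
screw_jar 0.56 [378. 152.  17.  21.] [ 653. -321.   58.] [ 676. -303.   69.] [179. 175. 161.]
scraper 0.66 [436. 273.  28.  61.] [ 310. -487.   13.] [ 404. -446.   24.] [152. 134. 109.]
comb 0
[... 1155 characters left out ...]
.8, 'joint_pos': array([65.28934034, 24.41430529,  4.23395602, 92.01612275, -1.95324078,
       63.64356116, -3.84602146]), 'qvel': array([ 0.05556202,  0.05969527,  0.0449812 , -0.02326104, -0.01323249,
       -0.07082982,  0.0436005 ]), 'joint_torque': array([-1.74195061e-04, -9.35449004e+01,  3.66232216e+00, -4.54540265e+01,
       -4.90697741e-02,  1.28659673e-02,  6.33269769e-05]), 'tool_pos': array([ 187.67153856, -648.35963964,  205.46693837]), 'tool_rot': array([-1.79998029e+02, -1.26821488e-03,  1.61406064e+01]), 'contact_force': array([0.53179795, 0.3727524 , 0.05233838]), 'torque': array([-0.06377285, -0.02166519, -0.00416251]), 'grasp_force': 0.0, 'finger_gap': 93.84665184461092}
```

Run:
```python
import cv2
t=cv2.imread('pics/top.png')[130:350,180:480]; s=cv2.imread('pics/scene.png')[180:350,140:380]
cv2.imwrite('pics/t2.png',cv2.resize(t,(800,587),interpolation=cv2.INTER_CUBIC)); cv2.imwrite('pics/s2.png',cv2.resize(s,(800,567),interpolation=cv2.INTER_CUBIC))
```

```text
(no output)
```

View pics/t2.png

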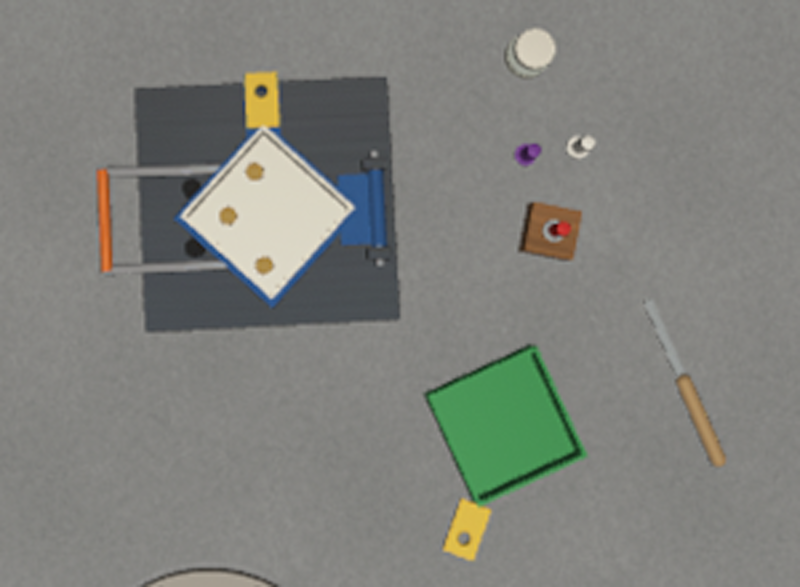

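View pics/s2.png

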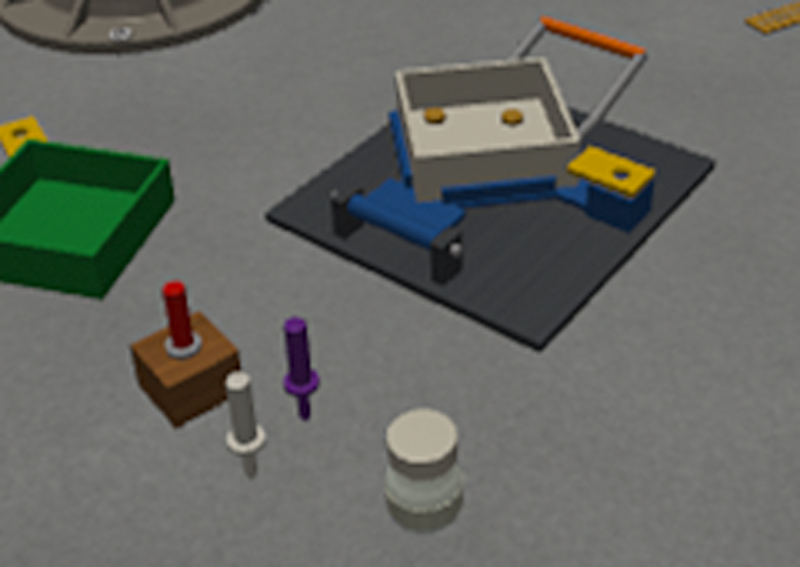

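The top view shows the red pin in its wooden block (full-frame px 391,216), the yellow ear's hole (278,164), and the orange bar along column ~219, rows 194–231. The scene view confirms this and shows the purple, white and green decoys.

```bash
cat >> h.py <<'E'
def hsv(p): return cv2.cvtColor(p,cv2.COLOR_RGB2HSV).astype(int)
def red(p):
    h=hsv(p); return ((h[...,0]<4)|(h[...,0]>174))&(h[...,1]>170)&(h[...,2]>60)
def orange(p):
    h=hsv(p); return (h[...,0]>=5)&(h[...,0]<14)&(h[...,1]>190)&(h[...,2]>120)
def yellow(p):
    h=hsv(p); return (h[...,0]>=20)&(h[...,0]<28)&(h[...,1]>150)&(h[...,2]>120)
E
python3 - <<'E'
from h import *
for n in ('top','scene'):
    p,d,i=cap(n)
    for nm,f,z in (('red',red,86),('orange',orange,62),('yellow',yellow,66)):
        k,l,st,c=cv2.connectedComponentsWithStats(f(p).astype(np.uint8))
        for j in range(1,k):
            if st[j,4]<12: continue
            v,u=np.nonzero((l==j)&(d>0)); P=w(i,u,v,d[v,u]); Q=plane(i,u,v,z)
            print(n,nm,st[j],'P',P.mean(0).round(1),P[:,2].max().round(),'Q',Q.mean(0).round(1),end=' ')
            if nm=='orange':
                m=Q[:,:2].mean(0); a=np.linalg.svd(Q[:,:2]-m)[2][0]; print('dir',np.degrees(np.arctan(a[1]/a[0])).round(2),Q.min(0).round(),Q.max(0).round(),end='')
            print()
i=bot.camera_info('top'); print(plane(i,277.9,164.1,66.),plane(i,391.1,215.9,86.))
print(bot.camera_info('wrist'))
E
```

```text
top red [ 485  173   35   33 1130] P [ 547.8 -652.8   48. ] 61.0 Q [ 544.3 -637.    86. ] 
top red [387 214   7   4  26] P [ 476.4 -345.3   81.8] 90.0 Q [ 476.2 -344.5   86. ] 
top orange [217 194   5  37  93] P [487.5  98.8  67.6] 74.0 Q [487.8  99.5  62. ] dir 3.19 [440.  94.  62.] [534. 105.  62.]
top yellow [272 157  12  21 208] P [604.5 -54.3  66. ] 75.0 Q [604.5 -54.3  66. ] 
top yellow [491 210  30  34 958] P [ 447.7 -658.3   50.5] 62.0 Q [ 447.4 -651.8   66. ] 
top yellow [347 317  17  22 208] P [ 180.5 -258.8   26.5] 35.0 Q [ 187.1 -253.3   66. ] 
scene red [189 265   9  19 105] P [ 483.2 -348.7   67.9] 88.0 Q [ 500.3 -360.5   86. ] 
scene red [  21  383   83   37 1620] P [ 542.  -646.7   50.2] 53.0 Q [ 571.6 -649.9   86. ] 
scene orange [54 44 30  6 89] P [-532.1   -7.9  359.1] 361.0 Q [-2462.7   864.     62. ] dir -11.6 [-2590.   776.    62.] [-2363.   960.    62.]
scene yellow [368 185  13   4  15] P [561.1 323.    4.1] 6.0 Q [606.2 216.   66. ] 
scene yellow [139 215  15  12  82] P [ 175.4 -257.7   27. ] 29.0 Q [ 231.6 -287.9   66. ] 
scene yellow [310 224  26  14 182] P [608.1 -54.4  66. ] 69.0 Q [608.  -54.3  66. ] 
scene yellow [   0  350   68   65 2422] P [ 454.9 -660.3   50.3] 54.0 Q [ 470.4 -661.3   66. ] 
[612.65528146 -54.98385106  66.        ] [ 475.15221634 -347.30944117   86.        ]
{'fovy': 69.89626142886328, 'cx': 285.38626866068637, 'cy': 207.643058336426, 'pose': array([[ 2.78028386e-01, -9.27349322e-01, -2.50446505e-01,
         2.60902195e+02],
       [-9.60572217e-01, -2.68110570e-01, -7.36052903e-02,
        -6.27482785e+02],
       [ 1.11046066e-03,  2.61036315e-01, -9.65328343e-01,
         3.83506344e+02],
       [ 0.00000000e+00,  0.00000000e+00,  0.00000000e+00,
         1.00000000e+00]])}
```

```bash
M="python3 -m handwheel"
python3 -m handwheel '[{"tx":0.92,"ty":-0.53,"claw":0.5},{"tx":0.92,"ty":-0.53},{"tx":0.92,"ty":-0.53},{"tx":0.92,"ty":-0.53},{"tx":0.92,"ty":-0.53}]' >/dev/null
python3 -m handwheel '[{"tx":0.92,"ty":-0.53},{"tx":0.92,"ty":-0.53},{"tx":0.92,"ty":-0.53},{"tx":0.92,"ty":-0.53},{"tx":0.92,"ty":-0.53}]'
python3 -m handwheel '[{"tx":0.92,"ty":-0.53},{"tx":0.92,"ty":-0.53},{"tx":0.92,"ty":-0.53},{"tx":0.92,"ty":-0.53},{"tx":0.92,"ty":-0.53}]' >/dev/null
python3 -m handwheel '[{"tx":0.92,"ty":-0.53},{"tx":0.92,"ty":-0.53},{"tx":0.92,"ty":-0.53},{"tx":0.92,"ty":-0.53},{"tx":0.5,"ty":-0.2}]' >/dev/null
python3 -m handwheel '[{"rz":0.74},{"rz":0.74},{"rz":0.74},{"rz":0.74},{"claw":0.5}]'
cat > look.py <<'E'
from h import *
import sys
s=bot.state(); print(s['tool_pos'].round(1),s['tool_rot'].round(2),s['finger_gap'])
p,d,i=cap('wrist'); save(sys.argv[1],p)
k,l,st,c=cv2.connectedComponentsWithStats(red(p).astype(np.uint8))
for j in range(1,k):
    if st[j,4]<60: continue
    v,u=np.nonzero((l==j)&(d>0)); P=w(i,u,v,d[v,u]); zt=np.percentile(P[:,2],97); t=P[P[:,2]>zt-4]
    print(st[j],P.mean(0).round(1),'ztop',zt.round(1),'top',t.mean(0).round(1),(t.min(0)/2+t.max(0)/2).round(1))
E
python3 look.py w1
```

```text
[ 187.7 -648.4  205.5] [-180.     -0.     16.14] 94.1202453391242invalid input at $[0]: expected keys tx, ty, tz, rx, ry, rz, claw
invalid input at $[0]: expected keys tx, ty, tz, rx, ry, rz, claw
invalid input at $[0]: expected keys tx, ty, tz, rx, ry, rz, claw
invalid input at $[0]: expected keys tx, ty, tz, rx, ry, rz, claw
invalid input at $[0]: expected keys tx, ty, tz, rx, ry, rz, claw
```

View pics/w1.png

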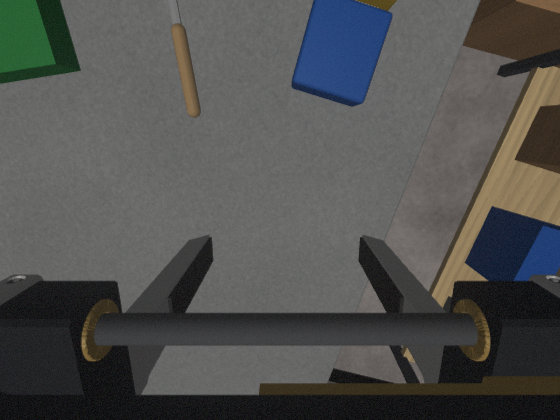

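The wrist picture still shows the start pose: the rows were refused because every key is required. The fingers are at about (200,245) and (370,245), with the scraper at (185,70).

```bash
python3 -m handwheel '[{"tx":0.92,"ty":-0.53,"tz":0,"rx":0,"ry":0,"rz":0,"claw":0.5},{"tx":0.92,"ty":-0.53,"tz":0,"rx":0,"ry":0,"rz":0,"claw":0.5},{"tx":0.92,"ty":-0.53,"tz":0,"rx":0,"ry":0,"rz":0,"claw":0.5},{"tx":0.92,"ty":-0.53,"tz":0,"rx":0,"ry":0,"rz":0,"claw":0.5},{"tx":0.92,"ty":-0.53,"tz":0,"rx":0,"ry":0,"rz":0,"claw":0.5}]'
python3 -m handwheel '[{"tx":0.92,"ty":-0.53,"tz":0,"rx":0,"ry":0,"rz":0,"claw":0.5},{"tx":0.92,"ty":-0.53,"tz":0,"rx":0,"ry":0,"rz":0,"claw":0.5},{"tx":0.92,"ty":-0.53,"tz":0,"rx":0,"ry":0,"rz":0,"claw":0.5},{"tx":0.92,"ty":-0.53,"tz":0,"rx":0,"ry":0,"rz":0,"claw":0.5},{"tx":0.92,"ty":-0.53,"tz":0,"rx":0,"ry":0,"rz":0,"claw":0.5}]'
python3 -m handwheel '[{"tx":0.92,"ty":-0.53,"tz":0,"rx":0,"ry":0,"rz":0,"claw":0.5},{"tx":0.92,"ty":-0.53,"tz":0,"rx":0,"ry":0,"rz":0,"claw":0.5},{"tx":0.92,"ty":-0.53,"tz":0,"rx":0,"ry":0,"rz":0,"claw":0.5},{"tx":0.92,"ty":-0.53,"tz":0,"rx":0,"ry":0,"rz":0,"claw":0.5},{"tx":0.92,"ty":-0.53,"tz":0,"rx":0,"ry":0,"rz":0,"claw":0.5}]'
python3 -m handwheel '[{"tx":0.92,"ty":-0.53,"tz":0,"rx":0,"ry":0,"rz":0,"claw":0.5},{"tx":0.92,"ty":-0.53,"tz":0,"rx":0,"ry":0,"rz":0,"claw":0.5},{"tx":0.92,"ty":-0.53,"tz":0,"rx":0,"ry":0,"rz":0,"claw":0.5},{"tx":0.92,"ty":-0.53,"tz":0,"rx":0,"ry":0,"rz":0,"claw":0.5},{"tx":0,"ty":0,"tz":0,"rx":0,"ry":0,"rz":0,"claw":0.5}]'
python3 -m handwheel '[{"tx":0,"ty":0,"tz":0,"rx":0,"ry":0,"rz":0.74,"claw":0.5},{"tx":0,"ty":0,"tz":0,"rx":0,"ry":0,"rz":0.74,"claw":0.5},{"tx":0,"ty":0,"tz":0,"rx":0,"ry":0,"rz":0.74,"claw":0.5},{"tx":0,"ty":0,"tz":0,"rx":0,"ry":0,"rz":0.74,"claw":0.5},{"tx":0,"ty":0,"tz":0,"rx":0,"ry":0,"rz":0,"claw":0.5}]'
python3 look.py w2
```

```text
t: 1.45
tool_pos: [261.8, -571.2, 205.5]
tool_rot: [180.0, -0.0, 16.1]
contact_force: [0.0, -0.7, -0.1]
finger_gap: 57.4
grasp_force: 0.0
t: 1.95
tool_pos: [335.5, -494.7, 205.6]
tool_rot: [180.0, -0.0, 16.1]
contact_force: [-0.4, 0.5, 0.7]
finger_gap: 46.7
grasp_force: 0.0
t: 2.45
tool_pos: [409.2, -418.2, 205.6]
tool_rot: [180.0, -0.0, 16.1]
contact_force: [0.4, 0.3, -0.0]
finger_gap: 46.9
grasp_force: 0.0
t: 2.95
tool_pos: [469.6, -355.2, 205.5]
tool_rot: [-180.0, -0.1, 16.4]
contact_force: [-0.1, 0.8, -0.3]
finger_gap: 46.5
grasp_force: 0.0
t: 3.45
tool_pos: [467.0, -358.2, 205.5]
tool_rot: [180.0, 0.0, 2.5]
contact_force: [-0.6, -0.2, 0.3]
finger_gap: 46.8
grasp_force: 0.0
[ 467.  -358.2  205.5] [1.7999e+02 1.0000e-02 2.4700e+00] 46.77247202861525
[ 499   88   61   85 3518] [ 549.  -631.8   44. ] ztop 50.4 top [ 546.  -636.2   49. ] [ 550.1 -641.5   49. ]
[269 185  12  13  92] [ 479.4 -347.4   84.8] ztop 86.1 top [ 479.4 -347.4   84.8] [ 479.7 -347.2   85. ]
```

```bash
python3 -m handwheel '[{"tx":0.65,"ty":-0.52,"tz":0.9,"rx":0,"ry":0,"rz":0,"claw":0.5},{"tx":0,"ty":0,"tz":1,"rx":0,"ry":0,"rz":0,"claw":0.5},{"tx":0,"ty":0,"tz":1,"rx":0,"ry":0,"rz":0,"claw":0.5},{"tx":0,"ty":0,"tz":1,"rx":0,"ry":0,"rz":0,"claw":0.5},{"tx":0,"ty":0,"tz":0.8,"rx":0,"ry":0,"rz":0,"claw":0.5}]'
python3 look.py w3
```

```text
t: 4.0
tool_pos: [479.6, -346.8, 110.4]
tool_rot: [-180.0, 0.0, 2.7]
contact_force: [-0.3, 0.4, -0.3]
finger_gap: 46.9
grasp_force: 0.0
[ 479.6 -346.8  110.4] [-1.7998e+02  3.0000e-02  2.6900e+00] 46.912682263567525
[276 228  19  16 219] [ 479.9 -347.1   84.9] ztop 86.0 top [ 479.9 -347.1   84.9] [ 479.9 -347.    84.8]
```

View pics/w3.png

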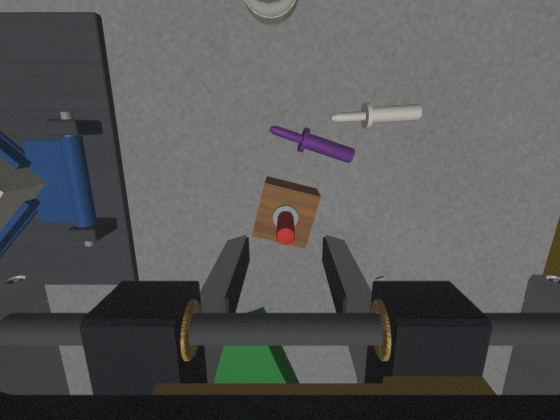

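The red pin at (286,235) is centred between the finger tips, and the look-alikes are clear of the fingers. Next: descend and grip.

```bash
python3 -m handwheel '[{"tx":0,"ty":0,"tz":0.8,"rx":0,"ry":0,"rz":0,"claw":0.5},{"tx":0,"ty":0,"tz":0.8,"rx":0,"ry":0,"rz":0,"claw":0.5},{"tx":0,"ty":0,"tz":0.8,"rx":0,"ry":0,"rz":0,"claw":0.5},{"tx":0,"ty":0,"tz":0.8,"rx":0,"ry":0,"rz":0,"claw":0.5},{"tx":0,"ty":0,"tz":0,"rx":0,"ry":0,"rz":0,"claw":0.5}]'
python3 -m handwheel '[{"tx":0,"ty":0,"tz":0,"rx":0,"ry":0,"rz":0,"claw":0.1},{"tx":0,"ty":0,"tz":0,"rx":0,"ry":0,"rz":0,"claw":0},{"tx":0,"ty":0,"tz":0,"rx":0,"ry":0,"rz":0,"claw":0},{"tx":0,"ty":0,"tz":0,"rx":0,"ry":0,"rz":0,"claw":0},{"tx":0,"ty":0,"tz":0,"rx":0,"ry":0,"rz":0,"claw":0}]' 25
python3 -m handwheel '[{"tx":0,"ty":0,"tz":-0.5,"rx":0,"ry":0,"rz":0,"claw":0},{"tx":0,"ty":0,"tz":-1,"rx":0,"ry":0,"rz":0,"claw":0},{"tx":0,"ty":0,"tz":-1,"rx":0,"ry":0,"rz":0,"claw":0},{"tx":0,"ty":0,"tz":-1,"rx":0,"ry":0,"rz":0,"claw":0},{"tx":0,"ty":0,"tz":-1,"rx":0,"ry":0,"rz":0,"claw":0}]' 25
python3 -m handwheel '[{"tx":0,"ty":0,"tz":-0.3,"rx":0,"ry":0,"rz":0,"claw":0},{"tx":0,"ty":0,"tz":0,"rx":0,"ry":0,"rz":0,"claw":0}]' 25
python3 look.py w4
```

```text
t: 4.55
tool_pos: [479.0, -346.4, 46.1]
tool_rot: [-179.9, 0.1, 2.6]
contact_force: [0.9, 0.4, 0.6]
finger_gap: 46.7
grasp_force: 0.0
t: 5.05
tool_pos: [480.2, -346.9, 48.0]
tool_rot: [180.0, -0.0, 2.6]
contact_force: [-1.2, 0.7, 4.8]
finger_gap: 13.5
grasp_force: 25.0
t: 5.55
tool_pos: [480.0, -346.7, 139.0]
tool_rot: [180.0, -0.0, 2.6]
contact_force: [0.2, -0.9, 0.1]
finger_gap: 13.3
grasp_force: 25.0
t: 5.75
tool_pos: [480.4, -347.0, 144.5]
tool_rot: [179.9, -0.1, 2.6]
contact_force: [-0.0, 0.4, -0.4]
finger_gap: 13.5
grasp_force: 25.0
[ 480.4 -347.   144.5] [ 1.7995e+02 -9.0000e-02  2.5700e+00] 13.459982782932537
[540 136  20  55 407] [ 529.3 -620.7   12.9] ztop 24.0 top [ 517.8 -620.7   22.6] [ 521.  -621.3   24.3]
[273 267  26  23 445] [ 480.3 -347.2  181.2] ztop 182.3 top [ 480.3 -347.2  181.2] [ 480.  -347.4  181.1]
```

```bash
python3 -m handwheel '[{"tx":0.2,"ty":-0.6,"tz":0,"rx":0,"ry":0,"rz":0,"claw":0},{"tx":0.34,"ty":-0.96,"tz":0,"rx":0,"ry":0,"rz":0,"claw":0},{"tx":0.34,"ty":-0.96,"tz":0,"rx":0,"ry":0,"rz":0,"claw":0},{"tx":0.34,"ty":-0.96,"tz":0,"rx":0,"ry":0,"rz":0,"claw":0},{"tx":0.34,"ty":-0.96,"tz":0,"rx":0,"ry":0,"rz":0,"claw":0}]'
python3 -m handwheel '[{"tx":0.34,"ty":-0.96,"tz":0,"rx":0,"ry":0,"rz":0,"claw":0},{"tx":0.34,"ty":-0.96,"tz":0,"rx":0,"ry":0,"rz":0,"claw":0},{"tx":0.34,"ty":-0.96,"tz":0,"rx":0,"ry":0,"rz":0,"claw":0},{"tx":0.34,"ty":-0.96,"tz":0,"rx":0,"ry":0,"rz":0,"claw":0},{"tx":0.34,"ty":-0.96,"tz":0,"rx":0,"ry":0,"rz":0,"claw":0}]'
python3 -m handwheel '[{"tx":0.34,"ty":-0.96,"tz":0,"rx":0,"ry":0,"rz":0,"claw":0},{"tx":0.34,"ty":-0.96,"tz":0,"rx":0,"ry":0,"rz":0,"claw":0},{"tx":0.34,"ty":-0.96,"tz":0,"rx":0,"ry":0,"rz":0,"claw":0},{"tx":0.34,"ty":-0.96,"tz":0,"rx":0,"ry":0,"rz":0,"claw":0},{"tx":0.3,"ty":-0.7,"tz":0,"rx":0,"ry":0,"rz":0,"claw":0}]'
python3 -m handwheel '[{"tx":0,"ty":0,"tz":0,"rx":0,"ry":0,"rz":0,"claw":0},{"tx":0,"ty":0,"tz":0,"rx":0,"ry":0,"rz":0,"claw":0}]'
cat >> look.py <<'E'
k,l,st,c=cv2.connectedComponentsWithStats(yellow(p).astype(np.uint8))
for j in range(1,k):
    if st[j,4]<300: continue
    m=(l==j).astype(np.uint8)
    ct,h=cv2.findContours(m,cv2.RETR_CCOMP,cv2.CHAIN_APPROX_NONE)
    v,u=np.nonzero(m); P=w(i,u,v,d[v,u]); print('yellow',st[j],np.median(P,0).round(1))
    for q,a in zip(ct,h[0]):
        if len(q)<15: continue
        q=q[:,0,:].astype(float); W=plane(i,q[:,0],q[:,1],66.)
        (x,y),(a1,a2),an=cv2.minAreaRect(W[:,:2].astype(np.float32)); o=f'rect {x:.1f} {y:.1f} size {a1:.1f} {a2:.1f} {an:.1f}'
        if a[3]>=0: o+=' HOLE px %s'%q.mean(0).round(1)+' ell %s'%(cv2.fitEllipse(W[:,:2].astype(np.float32)),)
        print(o)
E
python3 look.py w5
```

```text
t: 6.3
tool_pos: [507.1, -254.5, 142.4]
tool_rot: [-179.9, 0.1, 2.6]
contact_force: [1.0, -0.5, 0.5]
finger_gap: 13.3
grasp_force: 25.0
t: 6.8
tool_pos: [536.5, -157.2, 142.5]
tool_rot: [-180.0, 0.1, 2.6]
contact_force: [0.2, -0.1, -0.3]
finger_gap: 13.3
grasp_force: 25.0
t: 7.3
tool_pos: [565.6, -64.6, 142.6]
tool_rot: [-180.0, 0.1, 2.7]
contact_force: [-0.6, -0.6, 0.4]
finger_gap: 13.3
grasp_force: 25.0
t: 7.5
tool_pos: [565.6, -67.0, 143.0]
tool_rot: [180.0, 0.1, 2.6]
contact_force: [1.1, 0.1, -1.0]
finger_gap: 13.5
grasp_force: 25.0
[565.6 -67.  143. ] [1.8e+02 5.0e-02 2.6e+00] 13.505227235042335
[273 268  26  22 417] [565.4 -67.4 179.8] ztop 181.0 top [565.4 -67.4 179.8] [565.3 -67.5 179.9]
yellow [ 254  135   38   64 2107] [606.8 -54.6  64.8]
rect 607.7 -54.8 size 53.4 31.2 2.7
rect 616.8 -54.8 size 12.5 13.5 2.6 HOLE px [272.5 156.5] ell ((616.8303833007812, -54.43167495727539), (12.830805778503418, 13.141881942749023), 13.630948066711426)
```

View pics/w5.png

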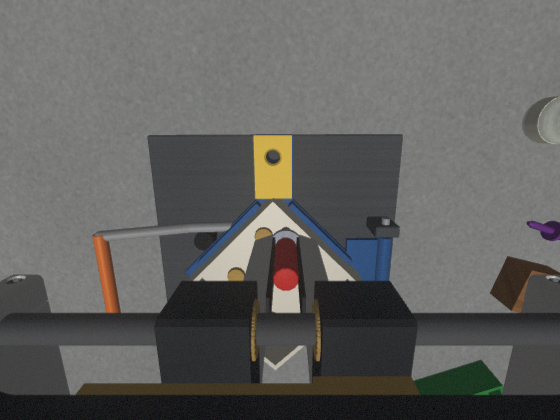

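The hole at (272,156) measures 12.8×13.1 mm at (616.8, -54.5), and the pin is held upright at (286,270).

```bash
python3 -m handwheel '[{"tx":0.87,"ty":-0.17,"tz":0,"rx":0,"ry":0,"rz":0,"claw":0},{"tx":0.87,"ty":-0.17,"tz":0,"rx":0,"ry":0,"rz":0,"claw":0},{"tx":0.85,"ty":-0.17,"tz":0,"rx":0,"ry":0,"rz":0,"claw":0},{"tx":0,"ty":0,"tz":0.7,"rx":0,"ry":0,"rz":0,"claw":0},{"tx":0,"ty":0,"tz":0.65,"rx":0,"ry":0,"rz":0,"claw":0}]'
python3 -m handwheel '[{"tx":0,"ty":0,"tz":0,"rx":0,"ry":0,"rz":0,"claw":0},{"tx":0,"ty":0,"tz":0,"rx":0,"ry":0,"rz":0,"claw":0}]'
python3 look.py w6
python3 -c "
import cv2;a=cv2.imread('pics/w6.png')[130:330,180:400];cv2.imwrite('pics/w6c.png',cv2.resize(a,(660,600),interpolation=2))"
```

```text
t: 8.05
tool_pos: [616.5, -55.4, 115.2]
tool_rot: [180.0, 0.0, 2.5]
contact_force: [0.0, 0.3, -0.5]
finger_gap: 13.5
grasp_force: 25.0
t: 8.25
tool_pos: [616.3, -55.0, 116.0]
tool_rot: [180.0, 0.1, 2.5]
contact_force: [-0.6, 0.6, -0.8]
finger_gap: 13.6
grasp_force: 25.0
[616.3 -55.  116. ] [1.80e+02 8.00e-02 2.54e+00] 13.635341211593957
[273 266  26  24 448] [616.3 -55.3 152.7] ztop 153.8 top [616.3 -55.3 152.7] [615.9 -55.4 152.6]
yellow [264 203  40  33 979] [624.6 -53.1  64.8]
rect 621.4 -53.9 size 26.6 30.7 3.4
```

View pics/w6c.png

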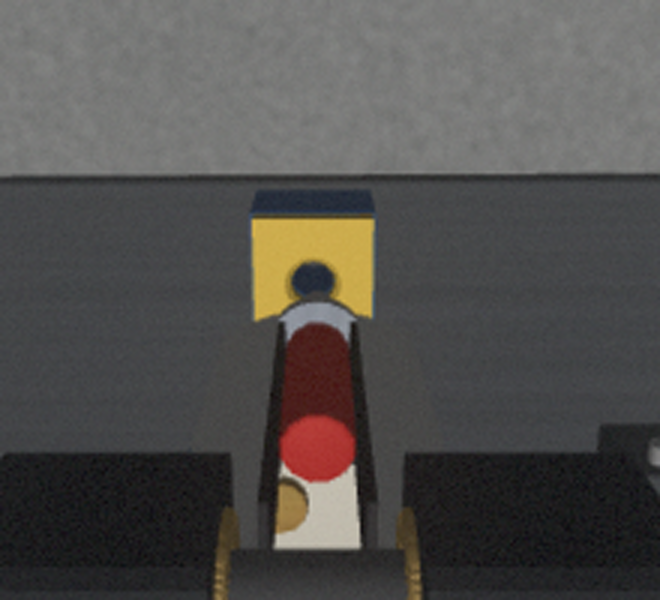

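The hole at crop (313,282) lies just ahead of the collar (318,315), so the pin lines up with it to within about 1 mm. Next: descend slowly.

```bash
python3 -m handwheel '[{"tx":0.02,"ty":-0.02,"tz":0.25,"rx":0,"ry":0,"rz":0,"claw":0},{"tx":0,"ty":0,"tz":0.25,"rx":0,"ry":0,"rz":0,"claw":0},{"tx":0,"ty":0,"tz":0.25,"rx":0,"ry":0,"rz":0,"claw":0},{"tx":0,"ty":0,"tz":0,"rx":0,"ry":0,"rz":0,"claw":0}]'
python3 - <<'E'
from h import *
p,d,i=cap('wrist'); v,u=np.nonzero(red(p)); print(w(i,u,v,d[v,u])[:,2].max(), bot.state()['tool_pos'])
E
```

```text
t: 8.7
tool_pos: [617.1, -54.0, 100.7]
tool_rot: [-180.0, 0.1, 2.6]
contact_force: [-0.1, -0.1, -0.2]
finger_gap: 13.4
grasp_force: 25.0
278.59919488108943 [617.3500563  -53.96941797 101.06966323]
```

```bash
python3 -m handwheel '[{"tx":-0.03,"ty":0.03,"tz":0.25,"rx":0,"ry":0,"rz":0,"claw":0},{"tx":0,"ty":0,"tz":0.25,"rx":0,"ry":0,"rz":0,"claw":0},{"tx":0,"ty":0,"tz":0,"rx":0,"ry":0,"rz":0,"claw":0}]'
python3 -m handwheel '[{"tx":0,"ty":0,"tz":0.2,"rx":0,"ry":0,"rz":0,"claw":0},{"tx":0,"ty":0,"tz":0.2,"rx":0,"ry":0,"rz":0,"claw":0},{"tx":0,"ty":0,"tz":0,"rx":0,"ry":0,"rz":0,"claw":0}]'
```

```text
t: 9.05
tool_pos: [616.5, -54.7, 90.7]
tool_rot: [-180.0, 0.1, 2.6]
contact_force: [0.0, -1.0, 0.2]
finger_gap: 13.7
grasp_force: 25.0
t: 9.35
tool_pos: [616.7, -54.6, 82.9]
tool_rot: [-180.0, 0.0, 2.6]
contact_force: [0.6, -0.6, 0.2]
finger_gap: 13.5
grasp_force: 25.0
```

```bash
python3 -m handwheel '[{"tx":0,"ty":0,"tz":0.15,"rx":0,"ry":0,"rz":0,"claw":0},{"tx":0,"ty":0,"tz":0.1,"rx":0,"ry":0,"rz":0,"claw":0},{"tx":0,"ty":0,"tz":0,"rx":0,"ry":0,"rz":0,"claw":0}]'
python3 -m handwheel '[{"tx":0,"ty":0,"tz":0.05,"rx":0,"ry":0,"rz":0,"claw":0},{"tx":0,"ty":0,"tz":0,"rx":0,"ry":0,"rz":0,"claw":0}]'
```

```text
t: 9.65
tool_pos: [616.9, -54.6, 78.2]
tool_rot: [-180.0, 0.0, 2.6]
contact_force: [-0.8, 0.5, -0.4]
finger_gap: 13.3
grasp_force: 25.0
t: 9.85
tool_pos: [617.3, -54.7, 77.8]
tool_rot: [-180.0, -0.0, 2.6]
contact_force: [-0.7, 0.7, 3.1]
finger_gap: 13.5
grasp_force: 25.0
```

```bash
python3 -m handwheel '[{"tx":0,"ty":0,"tz":0,"rx":0,"ry":0,"rz":0,"claw":0.35},{"tx":0,"ty":0,"tz":0,"rx":0,"ry":0,"rz":0,"claw":0.35},{"tx":0,"ty":0,"tz":0,"rx":0,"ry":0,"rz":0,"claw":0.35},{"tx":0,"ty":0,"tz":-0.5,"rx":0,"ry":0,"rz":0,"claw":0.35},{"tx":0,"ty":0,"tz":-1,"rx":0,"ry":0,"rz":0,"claw":0.35}]'
python3 -m handwheel '[{"tx":0,"ty":0,"tz":-1,"rx":0,"ry":0,"rz":0,"claw":0.35},{"tx":0,"ty":0,"tz":-1,"rx":0,"ry":0,"rz":0,"claw":0.35},{"tx":0,"ty":0,"tz":-1,"rx":0,"ry":0,"rz":0,"claw":0.35},{"tx":0,"ty":0,"tz":0,"rx":0,"ry":0,"rz":0,"claw":0.35},{"tx":0,"ty":0,"tz":0,"rx":0,"ry":0,"rz":0,"claw":0.35}]'
python3 look.py w7
```

```text
t: 10.35
tool_pos: [616.2, -54.6, 107.1]
tool_rot: [-180.0, 0.1, 2.6]
contact_force: [-0.7, 0.4, -0.2]
finger_gap: 32.9
grasp_force: 0.0
t: 10.85
tool_pos: [617.2, -54.7, 168.1]
tool_rot: [180.0, -0.1, 2.6]
contact_force: [0.1, -0.7, -0.6]
finger_gap: 32.7
grasp_force: 0.0
[617.2 -54.7 168.1] [ 1.80e+02 -6.00e-02  2.57e+00] 32.700563714186075
[278 218  15  15 178] [616.6 -55.1 114.8] ztop 115.9 top [616.6 -55.1 114.8] [616.3 -54.9 114.7]
yellow [ 269  191   32   53 1028] [604.  -53.3  64.8]
rect 607.7 -54.8 size 52.9 30.8 2.6
rect 610.2 -54.3 size 24.9 36.7 79.6 HOLE px [285.4 214.9] ell ((611.0096435546875, -55.34605026245117), (23.30887222290039, 37.468780517578125), 91.81622314453125)
```

```bash
python3 -m handwheel '[{"tx":-0.67,"ty":-0.89,"tz":0,"rx":0,"ry":0,"rz":0,"claw":0.45},{"tx":-0.67,"ty":-0.89,"tz":0,"rx":0,"ry":0,"rz":0,"claw":0.45},{"tx":-0.67,"ty":-0.89,"tz":0,"rx":0,"ry":0,"rz":0,"claw":0.45},{"tx":-0.67,"ty":-0.89,"tz":0,"rx":0,"ry":0,"rz":0,"claw":0.45},{"tx":-0.67,"ty":-0.89,"tz":0,"rx":0,"ry":0,"rz":0,"claw":0.45}]'
python3 -m handwheel '[{"tx":-0.67,"ty":-0.89,"tz":0,"rx":0,"ry":0,"rz":0,"claw":0.45},{"tx":-0.67,"ty":-0.89,"tz":0,"rx":0,"ry":0,"rz":0,"claw":0.45},{"tx":-0.67,"ty":-0.89,"tz":0,"rx":0,"ry":0,"rz":0,"claw":0.45},{"tx":-0.67,"ty":-0.89,"tz":0,"rx":0,"ry":0,"rz":0,"claw":0.45},{"tx":0,"ty":0,"tz":0,"rx":0,"ry":0,"rz":0,"claw":0.45}]'
python3 -m handwheel '[{"tx":0,"ty":0,"tz":0.8,"rx":0,"ry":0,"rz":0,"claw":0.45},{"tx":0,"ty":0,"tz":0.8,"rx":0,"ry":0,"rz":0,"claw":0.45},{"tx":0,"ty":0,"tz":0,"rx":0,"ry":0,"rz":0,"claw":0.45}]'
python3 look.py w8
python3 - <<'E'
from h import *
p,d,i=cap('wrist'); m=orange(p)&(d>0); v,u=np.nonzero(m); P=w(i,u,v,d[v,u]); ok=np.abs(P[:,2]-62)<15; P=P[ok]; Q=plane(i,u[ok],v[ok],64.)
print(P.mean(0),P.min(0),P.max(0),Q.mean(0))
a=np.polyfit(Q[:,0],Q[:,1],1); print(np.degrees(np.arctan(a[0])), np.polyval(a,[470,490,510]))
E
```

```text
t: 11.4
tool_pos: [544.9, 31.8, 166.6]
tool_rot: [180.0, 0.1, 2.6]
contact_force: [0.1, -0.0, 0.3]
finger_gap: 42.2
grasp_force: 0.0
t: 11.9
tool_pos: [487.4, 101.9, 166.9]
tool_rot: [-180.0, 0.1, 2.8]
contact_force: [0.0, -0.6, -0.6]
finger_gap: 42.1
grasp_force: 0.0
t: 12.2
tool_pos: [488.2, 99.1, 133.4]
tool_rot: [180.0, 0.2, 2.6]
contact_force: [0.1, -0.4, -0.5]
finger_gap: 42.3
grasp_force: 0.0
[488.2  99.1 133.4] [179.96   0.21   2.55] 42.345655053566034
[ 493   37   67   36 1099] [614.3 -51.2 102.3] ztop 115.8 top [615.5 -53.  114.6] [615.7 -53.6 114.3]
yellow [ 468   38   54   77 2252] [600.7 -52.   64.9]
rect 607.2 -54.0 size 53.3 32.1 2.7<stdin>:3: RuntimeWarning: Mean of empty slice.
  ret = um.true_divide(
Traceback (most recent call last):
ValueError: zero-size array to reduction operation minimum which has no identity
```

View pics/w8.png

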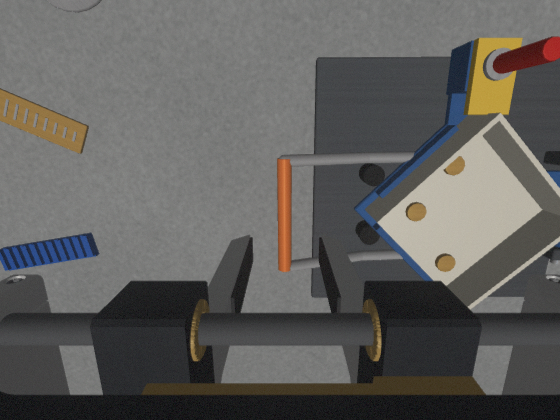

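Pin is seated (collar on the ear at (497,65)). The bar runs along column 285, rows 158–271, centred between the fingers.

```bash
python3 - <<'E'
from h import *
i=bot.camera_info('wrist'); print(plane(i,np.array([285.,285,285]),np.array([158.,214,271]),62.).round(1),bot.state()['tool_pos'])
E
python3 -m handwheel '[{"tx":0,"ty":0,"tz":0.9,"rx":0,"ry":0,"rz":0,"claw":0.45},{"tx":0,"ty":0,"tz":0.9,"rx":0,"ry":0,"rz":0,"claw":0.45},{"tx":0,"ty":0,"tz":0.7,"rx":0,"ry":0,"rz":0,"claw":0.45},{"tx":0,"ty":0,"tz":0,"rx":0,"ry":0,"rz":0,"claw":0.45}]'
```

```text
[[540.1 101.7  62. ]
 [491.8  99.5  62. ]
 [437.2  97.1  62. ]] [489.31747911  99.58749097 135.32177914]
t: 12.7
tool_pos: [488.8, 99.6, 84.7]
tool_rot: [180.0, 0.1, 2.6]
contact_force: [0.5, -0.0, -0.2]
finger_gap: 42.3
grasp_force: 0.0
```

Bar centre is about (489, 99.5), matching both the top-camera and stand-geometry estimates. Next: go down and grip.

```bash
python3 -m handwheel '[{"tx":0,"ty":0,"tz":0.8,"rx":0,"ry":0,"rz":0,"claw":0.45},{"tx":0,"ty":0,"tz":0.8,"rx":0,"ry":0,"rz":0,"claw":0.45},{"tx":0,"ty":0,"tz":0.45,"rx":0,"ry":0,"rz":0,"claw":0.45},{"tx":0,"ty":0,"tz":0,"rx":0,"ry":0,"rz":0,"claw":0.45}]'
python3 -m handwheel '[{"tx":0,"ty":0,"tz":0,"rx":0,"ry":0,"rz":0,"claw":0.2},{"tx":0,"ty":0,"tz":0,"rx":0,"ry":0,"rz":0,"claw":0},{"tx":0,"ty":0,"tz":0,"rx":0,"ry":0,"rz":0,"claw":0},{"tx":0,"ty":0,"tz":0,"rx":0,"ry":0,"rz":0,"claw":0},{"tx":0,"ty":0,"tz":0,"rx":0,"ry":0,"rz":0,"claw":0}]' 30
```

```text
t: 13.1
tool_pos: [489.2, 99.9, 44.4]
tool_rot: [180.0, 0.0, 2.6]
contact_force: [0.4, 0.6, 0.6]
finger_gap: 42.6
grasp_force: 0.0
t: 13.6
tool_pos: [489.6, 100.2, 44.9]
tool_rot: [-180.0, -0.0, 2.6]
contact_force: [-1.1, 1.4, 3.3]
finger_gap: 10.9
grasp_force: 30.0
```

```bash
python3 -m handwheel '[{"tx":0,"ty":0.01,"tz":-0.2,"rx":0.18,"ry":0,"rz":0,"claw":0},{"tx":0,"ty":0.02,"tz":-0.4,"rx":0.37,"ry":0,"rz":0,"claw":0},{"tx":0,"ty":0.02,"tz":-0.4,"rx":0.37,"ry":0,"rz":0,"claw":0},{"tx":0,"ty":0,"tz":0,"rx":0,"ry":0,"rz":0,"claw":0}]'
```

```text
t: 14.0
tool_pos: [489.7, 98.8, 65.5]
tool_rot: [-175.6, -0.0, 2.5]
contact_force: [-0.0, 6.6, -3.5]
finger_gap: 11.0
grasp_force: 30.0
```

```bash
python3 -m handwheel '[{"tx":0,"ty":0,"tz":-0.4,"rx":0.37,"ry":0,"rz":0,"claw":0},{"tx":0,"ty":0.01,"tz":-0.4,"rx":0.37,"ry":0,"rz":0,"claw":0},{"tx":0,"ty":0.01,"tz":-0.4,"rx":0.37,"ry":0,"rz":0,"claw":0},{"tx":0,"ty":0.01,"tz":-0.4,"rx":0.37,"ry":0,"rz":0,"claw":0},{"tx":0,"ty":0,"tz":0,"rx":0,"ry":0,"rz":0,"claw":0}]'
python3 - <<'E'
from h import *
print(bot.state()['joint_pos'].round(1)); p,d,i=cap('scene'); save('s3',p)
E
```

```text
t: 14.5
tool_pos: [489.9, 93.6, 96.9]
tool_rot: [-168.9, -0.0, 2.5]
contact_force: [0.5, 2.4, -2.3]
finger_gap: 10.5
grasp_force: 30.0
[  8.5  17.3 -21.6 120.   -6.9  42.1 -94.6]
```

```bash
python3 -m handwheel '[{"tx":0,"ty":0.01,"tz":-0.4,"rx":0.37,"ry":0,"rz":0,"claw":0},{"tx":0,"ty":0.01,"tz":-0.4,"rx":0.37,"ry":0,"rz":0,"claw":0},{"tx":0,"ty":0.01,"tz":-0.4,"rx":0.37,"ry":0,"rz":0,"claw":0},{"tx":0,"ty":0.01,"tz":-0.4,"rx":0.37,"ry":0,"rz":0,"claw":0},{"tx":0,"ty":0,"tz":0,"rx":0,"ry":0,"rz":0,"claw":0}]'
python3 -m handwheel '[{"tx":0,"ty":0.01,"tz":-0.4,"rx":0.37,"ry":0,"rz":0,"claw":0},{"tx":0,"ty":0.01,"tz":-0.4,"rx":0.37,"ry":0,"rz":0,"claw":0},{"tx":0,"ty":0.01,"tz":-0.4,"rx":0.37,"ry":0,"rz":0,"claw":0},{"tx":0,"ty":0,"tz":0,"rx":0,"ry":0,"rz":0,"claw":0}]'
python3 -c "
from h import *
print(bot.state()['joint_pos'].round(1))"
```

```text
t: 15.05
tool_pos: [490.3, 84.9, 127.2]
tool_rot: [-162.2, -0.0, 2.5]
contact_force: [3.2, -2.8, -4.2]
finger_gap: 11.0
grasp_force: 30.0
t: 15.45
tool_pos: [490.7, 76.1, 149.2]
tool_rot: [-157.2, -0.0, 2.5]
contact_force: [2.7, -6.9, -7.1]
finger_gap: 11.0
grasp_force: 30.0
[ 21.5  15.8 -24.6 117.5 -21.4  50.2 -75.7]
```

```bash
python3 -m handwheel '[{"tx":0,"ty":0.04,"tz":-0.4,"rx":0.37,"ry":0,"rz":0,"claw":0},{"tx":0,"ty":0.04,"tz":-0.4,"rx":0.37,"ry":0,"rz":0,"claw":0},{"tx":0,"ty":0.03,"tz":-0.4,"rx":0.37,"ry":0,"rz":0,"claw":0},{"tx":0,"ty":0.03,"tz":-0.4,"rx":0.37,"ry":0,"rz":0,"claw":0},{"tx":0,"ty":0.02,"tz":-0.3,"rx":0.3,"ry":0,"rz":0,"claw":0}]'
python3 -m handwheel '[{"tx":0,"ty":0,"tz":0,"rx":0,"ry":0,"rz":0,"claw":0},{"tx":0,"ty":0,"tz":0,"rx":0,"ry":0,"rz":0,"claw":0},{"tx":0,"ty":0,"tz":0,"rx":0,"ry":0,"rz":0,"claw":0},{"tx":0,"ty":0,"tz":0,"rx":0,"ry":0,"rz":0,"claw":0},{"tx":0,"ty":0,"tz":0,"rx":0,"ry":0,"rz":0,"claw":0}]'
python3 - <<'E'
from h import *
print(bot.state()['joint_pos'].round(1)); p,d,i=cap('scene'); q,_,_=cap('wrist')
a=cv2.resize(p[130:300,200:380],(600,566),interpolation=2); save('s4',a); save('w9',q)
E
```

```text
t: 15.95
tool_pos: [491.5, 58.2, 182.1]
tool_rot: [-149.0, -0.0, 2.6]
contact_force: [5.2, 1.3, -3.0]
finger_gap: 10.9
grasp_force: 30.0
t: 16.45
tool_pos: [491.5, 58.4, 181.8]
tool_rot: [-149.0, -0.0, 2.6]
contact_force: [6.0, 0.1, -3.3]
finger_gap: 11.0
grasp_force: 30.0
[ 28.7  16.4 -24.8 115.2 -28.7  57.4 -65.6]
```

View pics/s4.png

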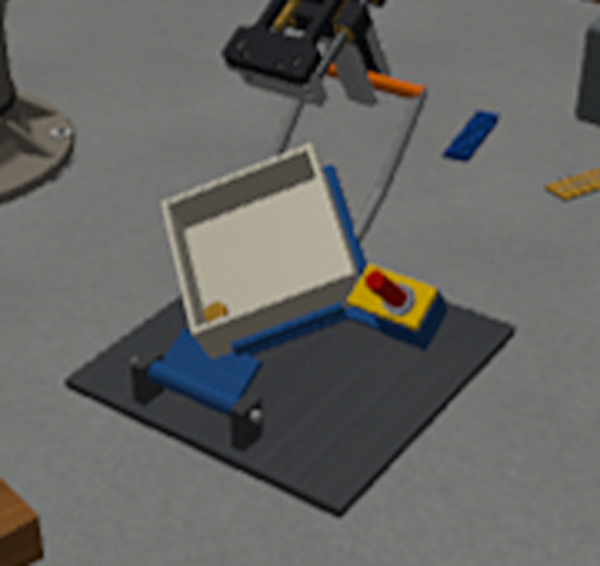

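View pics/w9.png

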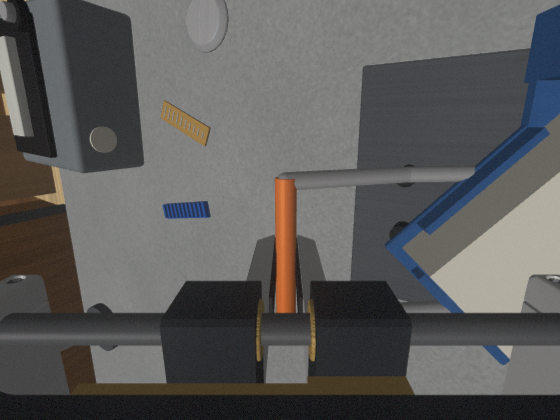

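The cradle is up at about 31° with the pin on the ear (crop 390,290). The fingers hold the bar, and the upper part of the tote floor is empty. One last picture, from above, to check the slugs.

Run:
```python
from h import *
p,d,i=cap('top'); a=p[140:260,190:350]; save('t9',cv2.resize(a,(800,600),interpolation=2))
# expected floor corner in world
c=np.array([496.9,-60.1]); X=np.array([.999,.0454]); Y=np.array([-.0454,.999]); th=np.radians(31.)
def pt(x,y,z):
    o=y+110; u=z-37; yy=-110+o*np.cos(th)-u*np.sin(th); zz=37+o*np.sin(th)+u*np.cos(th)
    return np.r_[c+x*X+yy*Y,zz]
# tote floor height unknown: rim 80 -> floor 80-40+4=44
C=pt(0,-56*2**.5,44); print('corner px crop',(px(i,C)-[190,140])*5)
h=hsv(p); m=(h[...,0]>12)&(h[...,0]<22)&(h[...,1]>120)&(d>0)
k,l,st,ce=cv2.connectedComponentsWithStats(m.astype(np.uint8))
for j in range(1,k):
    if st[j,4]>8 and 190<ce[j][0]<350 and 140<ce[j][1]<260:
        v,u=np.nonzero(l==j); P=w(i,u,v,d[v,u]).mean(0); print(((ce[j]-[190,140])*5).round(),st[j,4],P.round(),np.linalg.norm(P-C).round(1))
```

```text
corner px crop [614.91339648 333.28527878]
```

View pics/t9.png

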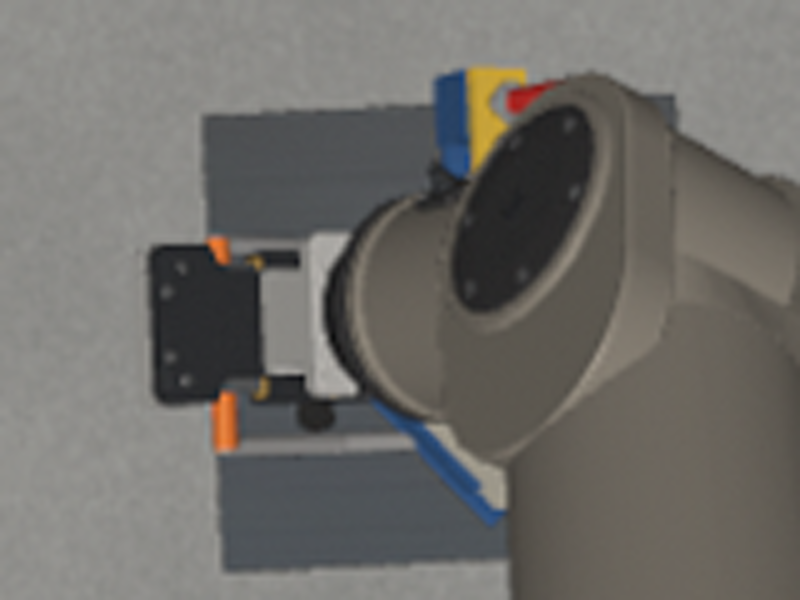

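The top view is blocked by the arm over the tote, so I'll work out from the scene geometry which part of the floor is hidden.

Run:
```python
from h import *
p,d,i=cap('scene')
c=np.array([496.9,-60.1]); X=np.array([.999,.0454]); Y=np.array([-.0454,.999]); th=np.radians(31.)
def pt(x,y,z):
    o=y+110; u=z-37; yy=-110+o*np.cos(th)-u*np.sin(th); zz=37+o*np.sin(th)+u*np.cos(th)
    return np.r_[c+x*X+yy*Y,zz]
s=2**.5; C=pt(0,-56*s,44)
h=hsv(p); m=(h[...,0]>10)&(h[...,0]<24)&(h[...,1]>110)
k,l,st,ce=cv2.connectedComponentsWithStats(m.astype(np.uint8))
for j in range(1,k):
    if st[j,4]>3 and 235<ce[j][0]<310 and 170<ce[j][1]<235:
        v,u=np.nonzero(l==j); P=w(i,u,v,d[v,u]).mean(0); print(ce[j].round(),st[j],P.round(),np.linalg.norm(P-C).round(1))
# tote coords a (along +x wall, from corner), b (along -x wall): visibility of slug tops
T=np.array(i['pose'])[:3,3]
ux=lambda a,b,z: pt((a-b)/s,-56*s+(a+b)/s,z)
for b in (9,27,45):
  r=[]
  for a in (9,27,45,63,81,100):
    # highest visible z at point: find whether ray to camera passes below rim at wall b=0
    A=ux(a,b,50); best=1
    for t in np.linspace(0,.3,600):
        Q=A+(T-A)*t
        q=Q[:2]-c; x=q@X; y=q@Y+110; z=Q[2]-37; o=y*np.cos(th)+z*np.sin(th); u=-y*np.sin(th)+z*np.cos(th)
        yy=o-110+56*s; aa=(x+yy/1)/s; bb=(yy-x)/s
        if (bb<0 or aa<0) and u+37<80: best=0
        if bb<-4 or aa<-4: break
    r.append((best,tuple(px(i,A).round().astype(int).tolist())))
  print('b',b,r)
```

```text
[306. 220.] [304 214   8  10  15] [587. -94. 109.] 112.8
[264. 223.] [261 221   7   5  27] [ 488. -130.   77.] 28.2
b 9 [(0, (265, 229)), (0, (272, 226)), (0, (279, 224)), (0, (286, 221)), (0, (293, 218)), (0, (301, 215))]
b 27 [(1, (264, 223)), (1, (271, 220)), (1, (278, 218)), (1, (285, 215)), (1, (292, 212)), (1, (299, 209))]
b 45 [(1, (262, 217)), (1, (269, 214)), (1, (276, 212)), (1, (283, 209)), (1, (290, 206)), (1, (297, 203))]
```

One slug shows at the position next to the corner, 28 mm from it, which means another sits in the corner itself. The third can only be in the strip hidden by the wall. I'll add a little more tilt and a settling time to be safe.

```bash
python3 -m handwheel '[{"tx":0,"ty":0.03,"tz":-0.27,"rx":0.25,"ry":0,"rz":0,"claw":0},{"tx":0,"ty":0.03,"tz":-0.27,"rx":0.25,"ry":0,"rz":0,"claw":0},{"tx":0,"ty":0,"tz":0,"rx":0,"ry":0,"rz":0,"claw":0},{"tx":0,"ty":0,"tz":0,"rx":0,"ry":0,"rz":0,"claw":0},{"tx":0,"ty":0,"tz":0,"rx":0,"ry":0,"rz":0,"claw":0}]'
python3 -m handwheel '[{"tx":0,"ty":0,"tz":0,"rx":0,"ry":0,"rz":0,"claw":0},{"tx":0,"ty":0,"tz":0,"rx":0,"ry":0,"rz":0,"claw":0},{"tx":0,"ty":0,"tz":0,"rx":0,"ry":0,"rz":0,"claw":0},{"tx":0,"ty":0,"tz":0,"rx":0,"ry":0,"rz":0,"claw":0},{"tx":0,"ty":0,"tz":0,"rx":0,"ry":0,"rz":0,"claw":0}]'
python3 -c "
from cell import bot
print(bot.finish_job())"
```

```text
t: 17.15
tool_pos: [491.8, 52.5, 190.8]
tool_rot: [-146.7, -0.0, 2.6]
contact_force: [5.8, 4.2, 0.1]
finger_gap: 10.6
grasp_force: 30.0
t: 17.65
tool_pos: [491.8, 52.5, 190.8]
tool_rot: [-146.7, -0.0, 2.6]
contact_force: [5.6, 3.9, 0.5]
finger_gap: 11.2
grasp_force: 30.0
the job is handed in; nothing more can be done
None
```

I handed the job in at about 17.7 s with the pin fully home and the cradle held still by its bar at about 33°; I saw only one slug near the low corner, inferred the other two from its position, and the hand-in gave no verdict.

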